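# Clear the pick seat and stand the carton heavy end down

## Task

Take the pipe coupling off the sloped pick seat and set it down gently in the grey parts tray. Then lift the long white carton to judge by its tilt which end holds the hidden weight, and stand it on end on the sloped seat, heavy end down, so that it stays there squarely by itself; the wrong way up it topples off. Do not knock the other stock about.

Things in the scene. Friction and masses are not known exactly. Their poses are not given: they have to be found in the camera images.
- seat: sloped seat of the fixed stand: black mat 120 (x) by 180 mm (y), origin at the centre of its top face, 70 mm above the bench; x up the slope, away from the robot, z its normal. It rises 20 degrees from the low edge near the robot, where a lip (inner face x = -60 mm, 8 mm thick) stands 10 mm above the mat; no other walls. A carton on end leans 20 degrees to the robot, stays only if bottom-heavy.
- carton_mid (a point): centre of the closed white carton, 160 (x) by 50 by 50 mm, 0.6 kg, ends alike, lying flat at any yaw. A weight fixed in one end, not known beforehand and not told by x, puts its centre of mass 40 mm from the middle: gripped (15 N) across the middle and lifted 50 mm, the heavy end droops or twists the wrist; gripped at 8 N near the light end it turns in the fingers and hangs heavy end down.
- coupling_mid (a point): centre of a dark steel pipe coupling, a cylinder 50 mm in diameter and 64 mm long, 0.28 kg, axis along its y, which starts lying level across the sloped seat (axis along the seat's y) against the lip. Grip it on its two flat ends.
- tray_mid (a point): the fixed open grey parts tray: centre of its inner floor, 4 mm above the bench. Outside 150 mm (x) by 220 mm (y), 55 mm high, walls 4 mm.
- jug_mid (a point): bystander, not to be disturbed: white bottle with a black cap, 80 mm in diameter, 170 mm tall; its centre, half-way up
- can_mid (a point): bystander, not to be disturbed: steel can 66 mm in diameter, 110 mm tall; its centre, half-way up
- small_box_mid (a point): bystander, not to be disturbed: small cardboard box 70 x 60 x 40 mm; its centre
- flange_mid (a point): bystander, not to be disturbed: dark steel flange, 90 mm in diameter at its foot, 40 mm high; its centre
- wrench_grip (a point): bystander, not to be disturbed: a wrench 190 mm long lying on the bench in front of the robot; the grip of its handle, its x axis along the wrench towards the jaws
There are look-alikes about, which are no part of the job. What is shaped like the part that bears coupling_mid but blue is not meant.

How it is judged:
By the outcome, as a careful person would: the job done as asked, in the order asked, and still so for the second after the job is handed in, with the robot touching nothing.
It also fails if it takes over 69 s, if anything falls off the work surface, if the arm or the gripper's body presses on something with over 40 N, if the wrist force passes 120 N, or if a joint passes its speed limit or range.

## Robot

A 7-joint arm with a two-finger parallel gripper is mounted at the origin on the work surface. World frame = base frame: x ahead of the robot, y to its left, z up, the work surface at z = 0. Lengths are in m, angles in rad, forces in N, time in s.
With the tool pointing down it reaches from about 0.35 to 0.9 m from the base axis. Payload 19.9 kg.
Tool frame: the origin (TCP) lies between the finger pads; the fingertips stand 14 mm ahead of it and the grasp point (between the pads) lies 5 mm behind it; z points along the fingers, y is the line along which they close (so a half turn about z gives the same grasp; the last joint's range is limited). The gripper opens to 85 mm and grips with 20 to 120 N. Pads are 22 mm wide; open, the fingers measure 114 mm over their backs; the gripper's body (76 mm by 85 mm) begins 54 mm behind the grasp point. The pads swing forward as they close: fully open they stand 13 mm farther back than shut.
Start: joints at [1.091, 0.417, -0.01, 1.614, 0.005, 1.111, -0.053], TCP at [0.266, -0.566, 0.245] pointing down, gripper open.
Joint ranges: [-2.81, 2.81], [-0.39, 2.02], [-1.27, 1.25], [0.06, 2.57], [-1.19, 4.33], [0.19, 2], [-2.82, 2.82]. Speed limits (rad/s): [1.89, 1.89, 2.39, 2.39, 3.01, 3.01, 3.01].

## Interface

Orientations are given as a 3x3 rotation matrix whose columns are the frame's x, y, z axes.
In Python, from station import arm gives the robot as it stands.
- The arm moves only by the tool arm_command, never from a script. Its argument "series" is a list of rows, each an object with "dp": the shift along the tool's x, y, z in mm, a list of three; "angular": the turn, a rotation vector about the tool's x, y, z in degrees, a list of three; "claw": the opening, from 0 (shut) to 1 (fully open). A call has exactly 5 rows; each row is the pose to reach, as a shift and turn from the pose commanded when the call began, along the tool's axes at that moment; what a row does not reach only later rows make up. A row lasts 1/10 s, in which the tool goes at most 50 mm and 8.59 degrees, less where a joint would pass 70% of its speed; a pose out of reach is approached as far as the arm can. A call with a gripper value outside its range is refused whole. The fingers move at their own pace and stop on an object; "grip_force" is the grip in N (left out, the last holds). Time passes only in rows, so rows that repeat a pose let the fingers close, or fill a call up. It gives the time, the measured TCP pose, the force, the opening and the grip force at its end, in the units of the state.
- arm.observe(): the state, without advancing time (a new reading comes with each control period).
- arm.snapshot(name): name is "scene" or "top" or "wrist"; returns a dict with "image" (420x560x3 uint8, red, green, blue), "camera_matrix" (3x3 intrinsics, pixels), "k1" (the pictures are not rectified: a ray, as slopes to the right and down, at radius r is drawn at 1 + k1 r^2 times it, then the intrinsics apply), "T" (4x4, takes a point from camera to world coordinates). Camera axes: x right, y down, z forward; pixel columns grow to the right and rows downward; lengths in m; the calibration is good to about 2 mm. A picture is of the moment at which its call begins. There is no depth.
- arm.finish_job(): hands the job in; it is judged then, once.
The state is a dict: "time_s": time; "qpos": joint angles; "qvel": joint speeds; "joint_efforts": joint torques, N m; "ee_pos": TCP position; "ee_rot": TCP orientation; "wrist_force": force on the tool from outside, world axes, zero at the start; "moment": the same for the moment, N m; "width": finger opening in m; "finger_force": force on a finger pad.
Only numpy, scipy, OpenCV 4.12 (cv2) and the standard library are available. Lean on these libraries where they do the work, as an engineer would, in place of code of your own. Each camera call takes 0.05 s, during which the arm holds its last target. There are 200 camera calls.

## Working session

There is one attempt and no reset: what is moved stays moved. The work goes in short steps, Python scripts to look and compute and a tool call to move; the robot and the scene stay as the last step left them, time stands still between calls to the robot, and variables do not carry over. Pictures are saved under pics/ and viewed, at most 10 in all, crops included, and the job is handed in when it is done.

Besides the shell and the picture viewer there is one more tool, called after "Call:" as a command line: name --argument value ..., lists and objects as JSON in quotes. arm_command: Moves the arm, as the interface text tells. Its arguments: {"type":"object","properties":{"series":{"type":"array","items":{"type":"object","properties":{"dp":{"type":"array","items":{"type":"number"}},"angular":{"type":"array","items":{"type":"number"}},"claw":{"type":"number"}}}},"grip_force":{"type":"number"}},"required":["series"]}

```bash
ls; mkdir -p pics
cat > h.py <<'E'
import numpy as np, cv2
from station import arm
def snap(n,f=None):
    s=arm.snapshot(n)
    if f: cv2.imwrite('pics/'+f+'.png',cv2.cvtColor(s['image'],cv2.COLOR_RGB2BGR))
    return s
def ray(s,u,v):
    K=np.array(s['camera_matrix']);T=np.array(s['T'])
    p=cv2.undistortPoints(np.array([[[u,v]]],float),K,np.array([s['k1'],0,0,0.]))[0,0]
    return T[:3,3],T[:3,:3]@np.array([p[0],p[1],1])
def onz(s,u,v,z):
    o,d=ray(s,u,v);return o+d*(z-o[2])/d[2]
def proj(s,P):
    T=np.linalg.inv(np.array(s['T']))
    return cv2.projectPoints(np.array(P,float).reshape(-1,3),cv2.Rodrigues(T[:3,:3])[0],T[:3,3],np.array(s['camera_matrix']),np.array([s['k1'],0,0,0.]))[0][:,0]
def goal(p,R):
    "tool-frame shift mm and rotvec deg from current measured pose"
    o=arm.observe();R0=np.array(o['ee_rot']);
    from scipy.spatial.transform import Rotation as Ro
    print('dp',np.round(R0.T@(np.array(p)-o['ee_pos'])*1000,1),'ang',np.round(Ro.from_matrix(R0.T@np.array(R)).as_rotvec(degrees=True),1))
E
python3 - <<'E'
from h import *
np.set_printoptions(precision=3,suppress=True)
a=snap('scene','s1');b=snap('top','t1')
for s in(a,b):print(s['camera_matrix'],s['k1'],s['T'])
o=arm.observe();print(o)
E
```

```text
pics
[[495.05    0.    287.611]
 [  0.    495.05  214.405]
 [  0.      0.      1.   ]] -0.18099295305122298 [[-0.658  0.58  -0.481  1.216]
 [ 0.753  0.493 -0.436  0.593]
 [-0.016 -0.648 -0.761  1.119]
 [ 0.     0.     0.     1.   ]]
[[429.495   0.    282.391]
 [  0.    429.495 205.279]
 [  0.      0.      1.   ]] 0.026870916919795863 [[ 0.009 -0.994  0.106  0.453]
 [-1.    -0.009  0.002 -0.002]
 [-0.001 -0.106 -0.994  1.044]
 [ 0.     0.     0.     1.   ]]
{'time_s': 0.1, 'qpos': array([ 1.091,  0.418, -0.01 ,  1.614,  0.005,  1.111, -0.053]), 'qvel': array([-0.   , -0.002,  0.001, -0.002, -0.001, -0.   , -0.001]), 'joint_efforts': array([  0.003, -86.582,   0.681, -43.564,   0.019,   0.005,   0.   ]), 'ee_pos': array([ 0.265, -0.566,  0.245]), 'ee_rot': array([[ 0.905,  0.425, -0.001],
       [ 0.425, -0.905,  0.001],
       [-0.   , -0.001, -1.   ]]), 'wrist_force': array([-0.038,  0.866,  0.147]), 'moment': array([-0.051,  0.021, -0.069]), 'finger_force': 0.0, 'width': 0.08555355169863682}
```

View pics/s1.png

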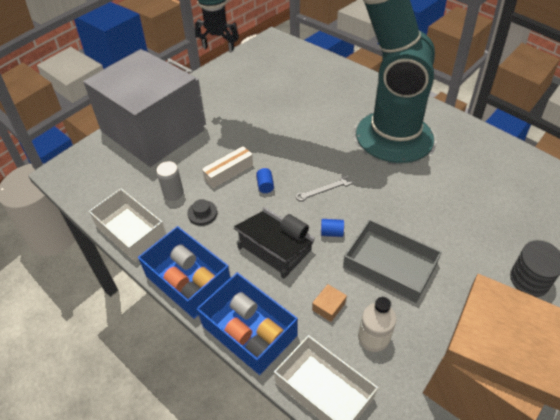

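View pics/t1.png

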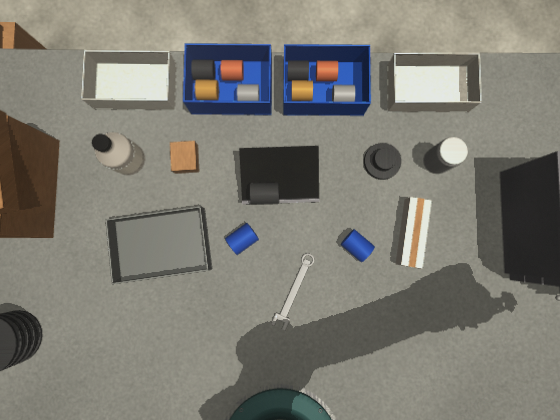

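The scene view shows the seat at (275,240) with the dark coupling at (294,227), the tray at (392,260), the white taped carton at (229,167), and blue cylinders at (265,180) and (332,228). The top view has the same things: seat (280,173), coupling (264,193), tray (160,244), carton (415,232).

Coupling candidates in the top view are the dark one on the seat (264,193), the blue ones (241,238) and (358,245), and the black ones in the bins (203,70) and (298,70). The one on the seat against the lip fits the description. I'll confirm it in a crop.

Run:
```python
from h import *
im=cv2.imread('pics/t1.png')
a=cv2.resize(im[135:215,225:335],None,fx=4,fy=4,interpolation=cv2.INTER_CUBIC)
b=cv2.resize(im[190:275,385:445],None,fx=4,fy=4,interpolation=cv2.INTER_CUBIC)
h=max(a.shape[0],b.shape[0])
p=lambda x:cv2.copyMakeBorder(x,0,h-x.shape[0],0,0,cv2.BORDER_CONSTANT)
cv2.imwrite('pics/crop1.png',cv2.convertScaleAbs(np.hstack([p(a),p(b)]),alpha=1.6,beta=10))
```

```text
(no output)
```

View pics/crop1.png

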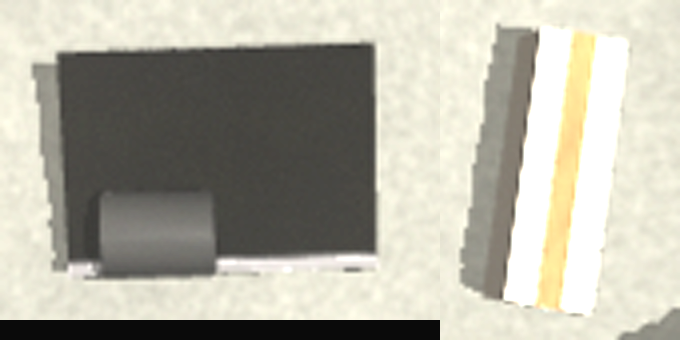

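The crop shows the dark grey coupling lying against the lip at crop (158,232), i.e. top (264.5,193). The carton's top face corners are at crop (540,28), (630,38), (592,315), (503,297).

Run:
```python
from h import *
np.set_printoptions(precision=4,suppress=True)
s=snap('top')
A=lambda x,y:(225+x/4,135+y/4); B=lambda x,y:(385+(x-440)/4,190+y/4)
zt=.07+.06*np.sin(np.radians(20))
ul=onz(s,*A(58,53),zt);ur=onz(s,*A(375,44),zt);
lb=.07-.06*np.sin(np.radians(20))+.01*np.cos(np.radians(20))
ll=onz(s,*A(68,268),lb-.0);lr=onz(s,*A(376,268),lb)
print('seat',ul,ur,ll,lr, 'w',np.linalg.norm(ul-ur))
d=ul-ur;yaw=np.arctan2(-d[0],d[1]);print('yaw',np.degrees(yaw), np.degrees(np.arctan2(-(ll-lr)[0],(ll-lr)[1])))
c=np.cos(yaw);t=np.radians(20)
X=np.array([np.cos(yaw)*np.cos(t),np.sin(yaw)*np.cos(t),np.sin(t)]);Y=np.array([-np.sin(yaw),np.cos(yaw),0]);Z=np.cross(X,Y)
O=(ul+ur)/2-X*.06;print('O',O)
for u in(101,158,216):
  o,dd=ray(s,*A(u,232)); # intersect with plane seat z=~.05 top
  k=((O+Z*.045-o)@Z)/(dd@Z);P=o+dd*k;print('coup seat',(P-O)@X,(P-O)@Y,P)
print('lip proj', A(376,268), [proj(s,O+X*x+Y*y+Z*.01) for x,y in((-.06,-.09),(-.068,-.09),(-.068,.09))])
q=[onz(s,*B(*p),.05) for p in((540,28),(630,38),(592,315),(503,297))]
q=np.array(q);print(q,q.mean(0));print([np.linalg.norm(q[i]-q[(i+1)%4]) for i in range(4)])
d=q[0]+q[1]-q[2]-q[3];print('carton yaw',np.degrees(np.arctan2(d[1],d[0])))
# tray rim
im=s['image']
for p in((107,222),(203,206),(211,268),(113,283)):print('tray rim',onz(s,*p,.055))
print('blue',onz(s,241,238,.025),onz(s,358,245,.025),'flange',onz(s,382,160,.04),'can',onz(s,453,151,.11),'box',onz(s,183,156,.04),'jug cap',onz(s,101,143,.17))
```

```text
seat [0.683  0.0986 0.0905] [ 0.6898 -0.0807  0.0905] [0.5643 0.0937 0.0589] [ 0.5659 -0.084   0.0589] w 0.17943080064610853
yaw 2.1713101045125844 0.5187518939635548
O [0.6301 0.0068 0.07  ]
coup seat -0.03448017265905646 0.06684176056134651 [0.5798 0.0718 0.1005]
coup seat -0.035401075112307584 0.03529939658600905 [0.5801 0.0402 0.1002]
coup seat -0.036340595978537144 0.0031772387608811495 [0.5805 0.0081 0.0999]
lip proj (319.0, 202.0) [array([[319.6113, 198.6243]]), array([[319.6335, 201.9913]]), array([[241.862 , 204.2212]])]
[[ 0.5805 -0.2962  0.05  ]
 [ 0.5751 -0.348   0.05  ]
 [ 0.4157 -0.3219  0.05  ]
 [ 0.4253 -0.2715  0.05  ]] [ 0.4991 -0.3094  0.05  ]
[np.float64(0.05211248127786977), np.float64(0.16156252835860663), np.float64(0.05123504371974364), np.float64(0.15717750638186698)]
carton yaw -9.16218216395976
tray rim [0.5157 0.4029 0.055 ]
tray rim [0.5546 0.184  0.055 ]
tray rim [0.4128 0.1617 0.055 ]
tray rim [0.3777 0.3819 0.055 ]
blue [0.4824 0.0977 0.025 ] [ 0.4685 -0.1788  0.025 ] flange [ 0.6697 -0.2349  0.04  ] can [ 0.6759 -0.3748  0.11  ] box [0.6751 0.2376 0.04  ] jug cap [0.6718 0.3765 0.17  ]
```

Call:
arm_command --series '[{"dp": [37,-28,4],"angular": [0,0,5],"claw": 1},{"dp": [73,-55,8],"angular": [0,0,10],"claw": 1},{"dp": [110,-82,12],"angular": [0,0,15],"claw": 1},{"dp": [146,-110,16],"angular": [0,0,20],"claw": 1},{"dp": [183,-137,20],"angular": [0,0,23.7],"claw": 1}]' --grip_force 30

```text
time_s: 0.65
ee_pos: [0.3734, -0.3622, 0.2251]
ee_rot: [[1.0, 0.021, -0.0], [0.021, -1.0, 0.0], [-0.0, -0.0, -1.0]]
wrist_force: [0.7, -0.1, 0.2]
width: 0.0855
finger_force: 0.0
```

```bash
cat >> h.py <<'E'
def down(yaw,tilt=0):
    "tool x at yaw, z down; tilt: z tips towards tool x (deg)"
    from scipy.spatial.transform import Rotation as Ro
    y=np.radians(yaw);c,s=np.cos(y),np.sin(y)
    return np.array([[c,s,0],[s,-c,0],[0,0,-1.]])@Ro.from_euler('y',tilt,degrees=True).as_matrix()
def see(name='wrist',f=None):
    o=arm.observe();print('t',round(o['time_s'],2),'p',np.round(o['ee_pos'],4),'F',np.round(o['wrist_force'],1),'M',np.round(o['moment'],2),'w',round(o['width'],4),'ff',round(o['finger_force'],1),'q',np.round(o['qpos'],2))
E
python3 -c "
from h import *
see();goal([.588,.041,.18],down(1.5))"
```

```text
t 0.65 p [ 0.3734 -0.3622  0.2251] F [ 0.7 -0.1  0.2] M [ 0.   -0.07  0.02] w 0.0855 ff 0.0 q [ 0.74  0.25 -0.04  1.89  0.01  1.   -0.85]
dp [ 223.2 -398.5   45.1] ang [-0.   0.  -0.3]
```

Call:
arm_command --series '[{"dp": [22,-40,4],"claw": 1},{"dp": [45,-80,8],"claw": 1},{"dp": [67,-120,12],"claw": 1},{"dp": [89,-159,16],"claw": 1},{"dp": [112,-199,20],"claw": 1}]'

```text
invalid input at $.series[0]: expected keys dp, angular, claw
```

Call:
arm_command --series '[{"dp": [24,-43,4],"claw": 1},{"dp": [48,-86,8],"claw": 1},{"dp": [72,-129,12],"claw": 1},{"dp": [98,-172,16],"claw": 1},{"dp": [111,-199,20],"claw": 1}]'

```text
invalid input at $.series[0]: expected keys dp, angular, claw
```

```bash
python3 -c "
from h import *
see();goal([.588,.041,.083],down(1.5));s=snap('wrist','w1');print(proj(s,[.588,.041,.08]))
for p in ([.588,.073,.08],[.588,.009,.08]):print(proj(s,p))
print(np.array(s['T']).round(3))"
```

```text
t 0.65 p [ 0.3734 -0.3622  0.2251] F [ 0.7 -0.1  0.2] M [ 0.   -0.07  0.02] w 0.0855 ff 0.0 q [ 0.74  0.25 -0.04  1.89  0.01  1.   -0.85]
dp [ 223.3 -398.5  142.1] ang [-0.   0.  -0.3]
[[-218.28898662  -75.34753537]]
[[-248.82092117  -71.21200361]]
[[-185.66619833  -79.04428136]]
[[ 0.022 -0.965 -0.262  0.439]
 [-1.    -0.021 -0.005 -0.361]
 [-0.001  0.262 -0.965  0.354]
 [ 0.     0.     0.     1.   ]]
```

View pics/w1.png

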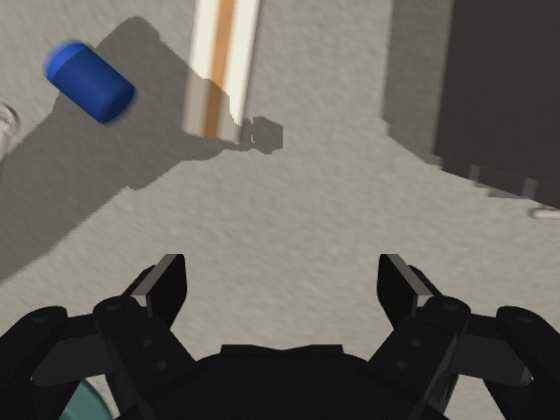

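The moves were refused because every row needs "angular", so the arm is still beside the carton. The wrist view shows the carton's near end at about (212,138) and a blue coupling at (90,82). I'll repeat the moves with all the keys.

Call:
arm_command --series '[{"dp": [22,-40,4],"angular": [0,0,0],"claw": 1},{"dp": [45,-80,8],"angular": [0,0,0],"claw": 1},{"dp": [67,-120,12],"angular": [0,0,0],"claw": 1},{"dp": [89,-159,16],"angular": [0,0,0],"claw": 1},{"dp": [112,-199,20],"angular": [0,0,0],"claw": 1}]'

```text
time_s: 1.2
ee_pos: [0.4804, -0.1607, 0.2052]
ee_rot: [[1.0, 0.025, -0.0], [0.025, -1.0, -0.0], [-0.0, 0.0, -1.0]]
wrist_force: [-0.1, -0.2, -1.0]
width: 0.0855
finger_force: 0.0
```

Call:
arm_command --series '[{"dp": [24,-43,4],"angular": [0,0,0],"claw": 1},{"dp": [48,-86,8],"angular": [0,0,0],"claw": 1},{"dp": [72,-129,12],"angular": [0,0,0],"claw": 1},{"dp": [98,-172,16],"angular": [0,0,0],"claw": 1},{"dp": [111,-199,20],"angular": [0,0,0],"claw": 1}]'

```text
time_s: 1.7
ee_pos: [0.587, 0.0432, 0.1849]
ee_rot: [[1.0, 0.028, 0.0], [0.028, -1.0, 0.001], [0.0, -0.001, -1.0]]
wrist_force: [-0.2, -2.0, -0.1]
width: 0.0849
finger_force: 0.0
```

```bash
python3 -c "
from h import *
see();goal([.588,.041,.083],down(1.5));s=snap('wrist','w2');print(proj(s,[.588,.041,.08]))
for p in ([.588,.073,.08],[.588,.009,.08]):print(proj(s,p))
"
```

```text
t 1.7 p [0.587  0.0432 0.1849] F [-0.2 -2.  -0.1] M [-0.03  0.   -0.03] w 0.0849 ff 0.0 q [ 0.08  0.43 -0.27  1.76  0.13  0.97 -1.78]
dp [  0.9   2.4 101.9] ang [-0.1 -0.   0.1]
[[284.08132756 207.11645056]]
[[241.93514383 205.94175643]]
[[326.15913128 208.28776299]]
```

View pics/w2.png

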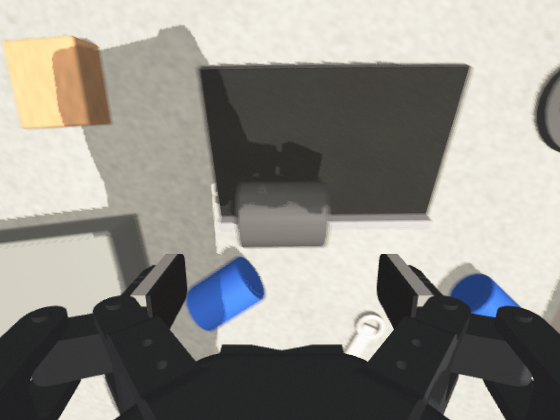

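The close view shows the coupling spanning u 240–327 and v 183–247. That matches the prediction in y and sits slightly nearer the robot in x. The mat's upper corners are at (203,67) and (469,66).

```bash
python3 -c "
from h import *
s=snap('wrist');t=snap('top')
print(onz(s,203,67,.0905),onz(s,469,66,.0905),onz(s,430,219,.0589),onz(s,217,219,.0589))
print('coup wrist',onz(s,283,215,.0815),'top',onz(t,264.6,193.3,.0815))
"
```

```text
[0.68433728 0.10136103 0.0905    ] [ 0.69114973 -0.07216384  0.0905    ] [ 0.57647026 -0.07757014  0.0589    ] [0.57061057 0.10062812 0.0589    ]
coup wrist [0.58280057 0.04588157 0.0815    ] top [0.58196981 0.04080644 0.0815    ]
```

Call:
arm_command --series '[{"dp": [-1,-1,30],"angular": [0,0,0],"claw": 1},{"dp": [-2,-1,60],"angular": [0,0,0],"claw": 1},{"dp": [-3,-1,80],"angular": [0,0,0],"claw": 1},{"dp": [-3,-1,93],"angular": [0,0,0],"claw": 1},{"dp": [-3,-1,103],"angular": [0,0,0],"claw": 1}]'

```text
time_s: 2.35
ee_pos: [0.5828, 0.0395, 0.0817]
ee_rot: [[1.0, 0.024, -0.0], [0.024, -1.0, -0.0], [-0.0, 0.0, -1.0]]
wrist_force: [0.4, 1.2, 0.7]
width: 0.0853
finger_force: 0.0
```

Call:
arm_command --series '[{"dp": [0,0,0],"angular": [0,0,0],"claw": 0.8},{"dp": [0,0,0],"angular": [0,0,0],"claw": 0.72},{"dp": [0,0,0],"angular": [0,0,0],"claw": 0.5},{"dp": [0,0,0],"angular": [0,0,0],"claw": 0.4},{"dp": [0,0,0],"angular": [0,0,0],"claw": 0.4}]' --grip_force 40

```text
time_s: 2.85
ee_pos: [0.5832, 0.0403, 0.083]
ee_rot: [[1.0, 0.025, 0.001], [0.025, -1.0, -0.0], [0.001, 0.0, -1.0]]
wrist_force: [-1.3, -1.0, 6.4]
width: 0.0634
finger_force: 45.2
```

```bash
python3 -c "
from h import *
see()"
```

```text
t 2.85 p [0.5832 0.0403 0.083 ] F [-1.3 -1.   6.4] M [-0.3   0.4   0.04] w 0.0634 ff 45.2 q [ 0.06  0.56 -0.24  1.83  0.18  0.77 -1.82]
```

Call:
arm_command --series '[{"dp": [0,0,-15],"angular": [0,0,0],"claw": 0.4},{"dp": [0,0,-40],"angular": [0,0,0],"claw": 0.4},{"dp": [0,0,-70],"angular": [0,0,0],"claw": 0.4},{"dp": [-10,-20,-95],"angular": [0,0,0],"claw": 0.4},{"dp": [-25,-50,-105],"angular": [0,0,0],"claw": 0.4}]'

```text
time_s: 3.35
ee_pos: [0.5577, 0.0891, 0.1906]
ee_rot: [[1.0, 0.022, 0.004], [0.022, -1.0, 0.0], [0.004, 0.0, -1.0]]
wrist_force: [-0.3, 0.7, -4.3]
width: 0.0634
finger_force: 45.7
```

Call:
arm_command --series '[{"dp": [-17,-39,0],"angular": [0,0,-1],"claw": 0.4},{"dp": [-35,-78,0],"angular": [0,0,-3],"claw": 0.4},{"dp": [-52,-117,0],"angular": [0,0,-5],"claw": 0.4},{"dp": [-69,-156,0],"angular": [0,0,-7],"claw": 0.4},{"dp": [-84,-190,0],"angular": [0,0,-7],"claw": 0.4}]'

```text
time_s: 3.85
ee_pos: [0.4666, 0.2796, 0.1884]
ee_rot: [[0.989, 0.149, 0.001], [0.149, -0.989, 0.001], [0.001, -0.0, -1.0]]
wrist_force: [0.9, -0.1, -3.6]
width: 0.0635
finger_force: 45.5
```

```bash
python3 -c "
from h import *
see();goal([.465,.283,.032],down(8.7));s=snap('wrist','w3')
for p in ([.5157,.4029,.055],[.5546,.184,.055]):print(proj(s,p))"
```

```text
t 3.85 p [0.4666 0.2796 0.1884] F [ 0.9 -0.1 -3.6] M [-0.02 -0.1   0.01] w 0.0635 ff 45.5 q [-0.27  0.36 -0.39  1.86  0.17  0.95 -2.16]
dp [ -1.1  -3.6 156.4] ang [-0.  -0.  -0.1]
[[137.59356836 117.7795058 ]]
[[417.04919322 110.26083892]]
```

View pics/w3.png

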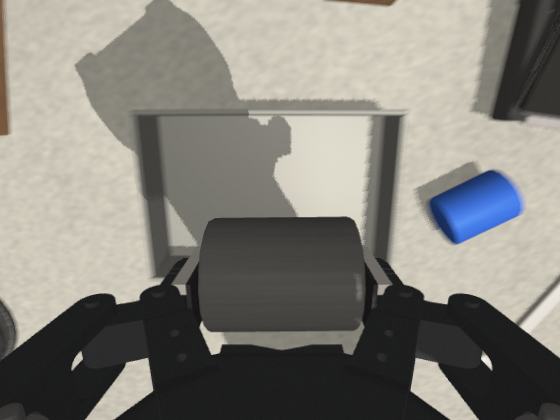

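The coupling is held over the tray, whose far rim runs (135,112)–(405,112). It is well inside, so I lower it.

Call:
arm_command --series '[{"dp": [0,-5,30],"angular": [0,0,0],"claw": 0.4},{"dp": [-1,-6,65],"angular": [0,0,0],"claw": 0.4},{"dp": [-1,-6,100],"angular": [0,0,0],"claw": 0.4},{"dp": [-1,-6,130],"angular": [0,0,0],"claw": 0.4},{"dp": [-1,-6,148],"angular": [0,0,0],"claw": 0.4}]'

```text
time_s: 4.4
ee_pos: [0.4654, 0.2829, 0.0379]
ee_rot: [[0.989, 0.147, -0.002], [0.147, -0.989, -0.001], [-0.002, 0.001, -1.0]]
wrist_force: [0.6, 0.3, -3.2]
width: 0.0635
finger_force: 45.6
```

Call:
arm_command --series '[{"dp": [0,0,2],"angular": [0,0,0],"claw": 0.4},{"dp": [0,0,4],"angular": [0,0,0],"claw": 0.4},{"dp": [0,0,5],"angular": [0,0,0],"claw": 0.4},{"dp": [0,0,6],"angular": [0,0,0],"claw": 0.4},{"dp": [0,0,7],"angular": [0,0,0],"claw": 0.4}]'

```text
time_s: 4.9
ee_pos: [0.4664, 0.2835, 0.033]
ee_rot: [[0.989, 0.147, 0.001], [0.147, -0.989, 0.001], [0.001, -0.0, -1.0]]
wrist_force: [0.6, 0.3, -3.5]
width: 0.0635
finger_force: 45.7
```

Not touching yet; I go down in 1 mm steps.

Call:
arm_command --series '[{"dp": [0,0,0.5],"angular": [0,0,0],"claw": 0.4},{"dp": [0,0,1],"angular": [0,0,0],"claw": 0.4},{"dp": [0,0,1.5],"angular": [0,0,0],"claw": 0.4},{"dp": [0,0,2],"angular": [0,0,0],"claw": 0.4},{"dp": [0,0,2],"angular": [0,0,0],"claw": 0.4}]'

```text
time_s: 5.4
ee_pos: [0.4664, 0.2835, 0.032]
ee_rot: [[0.989, 0.147, 0.001], [0.147, -0.989, -0.0], [0.001, 0.0, -1.0]]
wrist_force: [-9.3, -7.6, 32.1]
width: 0.0635
finger_force: 50.2
```

```bash
python3 -c "
from h import *
see()"
```

```text
t 5.4 p [0.4664 0.2835 0.032 ] F [-9.3 -7.6 32.1] M [-1.84  2.14 -0.06] w 0.0635 ff 50.2 q [-0.35  0.6  -0.32  1.94  0.3   0.65 -2.28]
```

Call:
arm_command --series '[{"dp": [0,0,-0.5],"angular": [0,0,0],"claw": 0.4},{"dp": [0,0,-1],"angular": [0,0,0],"claw": 0.4},{"dp": [0,0,-1],"angular": [0,0,0],"claw": 0.76},{"dp": [0,0,-1],"angular": [0,0,0],"claw": 0.8},{"dp": [0,0,-1],"angular": [0,0,0],"claw": 0.9}]'

```text
time_s: 5.9
ee_pos: [0.4661, 0.2835, 0.0313]
ee_rot: [[0.989, 0.147, 0.0], [0.147, -0.989, 0.0], [0.0, -0.0, -1.0]]
wrist_force: [1.0, 0.5, -0.7]
width: 0.0767
finger_force: 0.0
```

Call:
arm_command --series '[{"dp": [0,0,-1],"angular": [0,0,0],"claw": 1},{"dp": [0,0,-15],"angular": [0,0,0],"claw": 1},{"dp": [0,0,-50],"angular": [0,0,0],"claw": 1},{"dp": [0,0,-95],"angular": [0,0,0],"claw": 1},{"dp": [0,0,-140],"angular": [0,0,0],"claw": 1}]'

```text
time_s: 6.4
ee_pos: [0.4655, 0.2833, 0.1737]
ee_rot: [[0.989, 0.147, -0.0], [0.147, -0.989, 0.0], [-0.0, -0.0, -1.0]]
wrist_force: [0.2, 0.8, -0.1]
width: 0.0854
finger_force: 0.0
```

```bash
python3 -c "
from h import *
see();s=snap('wrist','w4');goal([.499,-.306,.17],down(-9))"
```

```text
t 6.4 p [0.4655 0.2833 0.1737] F [ 0.2  0.8 -0.1] M [-0.05 -0.02  0.  ] w 0.0854 ff 0.0 q [-0.28  0.38 -0.4   1.87  0.18  0.92 -2.18]
dp [-56.5 589.4   8.6] ang [-0.3 -0.4 17.5]
```

View pics/w4.png

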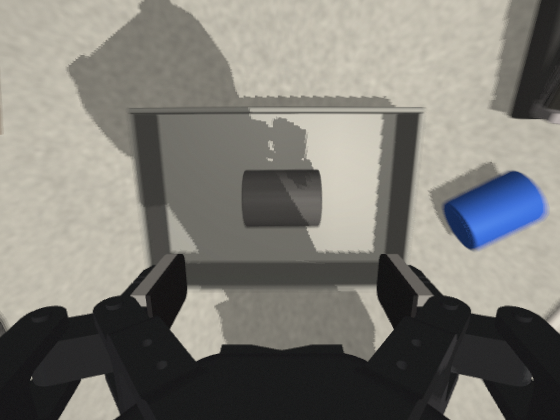

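The coupling rests at (282,198) inside the tray. On to the carton.

Call:
arm_command --series '[{"dp": [-3,30,0],"angular": [0,0,0],"claw": 1},{"dp": [-7,75,0],"angular": [0,0,0],"claw": 1},{"dp": [-11,120,0],"angular": [0,0,0],"claw": 1},{"dp": [-15,165,0],"angular": [0,0,0],"claw": 1},{"dp": [-19,210,0],"angular": [0,0,0],"claw": 1}]'

```text
time_s: 6.95
ee_pos: [0.4779, 0.0712, 0.1724]
ee_rot: [[0.989, 0.147, 0.001], [0.147, -0.989, 0.0], [0.001, -0.0, -1.0]]
wrist_force: [1.3, 0.6, 0.0]
width: 0.0854
finger_force: 0.0
```

Call:
arm_command --series '[{"dp": [-4,45,0],"angular": [0,0,0],"claw": 1},{"dp": [-8,90,0],"angular": [0,0,0],"claw": 1},{"dp": [-12,135,0],"angular": [0,0,0],"claw": 1},{"dp": [-16,180,0],"angular": [0,0,0],"claw": 1},{"dp": [-20,225,0],"angular": [0,0,0],"claw": 1}]'

```text
time_s: 7.45
ee_pos: [0.4912, -0.1544, 0.1724]
ee_rot: [[0.989, 0.147, 0.001], [0.147, -0.989, -0.0], [0.001, 0.0, -1.0]]
wrist_force: [1.6, 0.8, 0.9]
width: 0.0854
finger_force: 0.0
```

Call:
arm_command --series '[{"dp": [-4,45,0],"angular": [0,0,5],"claw": 1},{"dp": [-8,85,0],"angular": [0,0,10],"claw": 1},{"dp": [-13,120,0],"angular": [0,0,15],"claw": 1},{"dp": [-18,145,0],"angular": [0,0,17.5],"claw": 1},{"dp": [-19,154,0],"angular": [0,0,17.5],"claw": 1}]'

```text
time_s: 7.95
ee_pos: [0.4945, -0.3101, 0.1717]
ee_rot: [[0.987, -0.16, 0.0], [-0.16, -0.987, -0.001], [0.0, 0.0, -1.0]]
wrist_force: [0.3, 1.3, 0.6]
width: 0.0855
finger_force: 0.0
```

```bash
python3 -c "
from h import *
see();s=snap('wrist','w5')
C=np.array([.499,-.309,.05]);x=np.array([np.cos(-.16),np.sin(-.16),0]);y=np.array([-x[1],x[0],0])
for i,j in((1,1),(1,-1),(-1,-1),(-1,1)):print(proj(s,C+x*.08*i+y*.025*j))
hsv=cv2.cvtColor(s['image'],cv2.COLOR_RGB2HSV);m=((hsv[...,0]<22)&(hsv[...,1]>110)&(hsv[...,2]>90)).astype(np.uint8)
n,l,st,c=cv2.connectedComponentsWithStats(m);print(st[st[:,4]>100],c[st[:,4]>100])"
```

```text
t 7.95 p [ 0.4945 -0.3101  0.1717] F [0.3 1.3 0.6] M [ 0.03 -0.01  0.03] w 0.0855 ff 0.0 q [ 0.57  0.43 -0.08  1.79  0.04  0.93 -1.26]
[[244.7640787   93.37029785]]
[[311.9115199   93.31547802]]
[[307.48419653 286.55979026]]
[[250.31224966 286.57735943]]
[[     0      0    560    420 231583]
 [   270     95     20    193   3617]] [[279.49430226 209.83782057]
 [279.86480509 187.870611  ]]
```

View pics/w5.png

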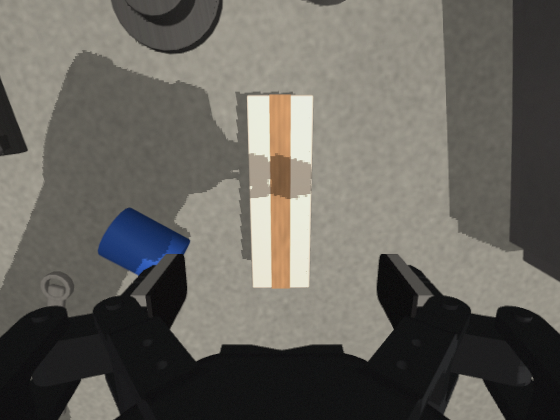

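The carton lies squarely between the fingers, with its tape at u 270–290 and v 95–287, matching the estimate to 2 px. I go down, grip the middle at 20 N and lift 50 mm.

Call:
arm_command --series '[{"dp": [2,-1,35],"angular": [0,0,0],"claw": 1},{"dp": [4,-1,75],"angular": [0,0,0],"claw": 1},{"dp": [4,-1,110],"angular": [0,0,0],"claw": 1},{"dp": [4,-1,135],"angular": [0,0,0],"claw": 1},{"dp": [4,-1,147],"angular": [0,0,0],"claw": 1}]'

```text
time_s: 8.5
ee_pos: [0.4988, -0.3051, 0.0224]
ee_rot: [[0.988, -0.154, -0.002], [-0.154, -0.988, 0.002], [-0.002, -0.002, -1.0]]
wrist_force: [-0.7, 0.2, -0.5]
width: 0.0855
finger_force: 0.0
```

Call:
arm_command --series '[{"dp": [0,0,0],"angular": [0,0,0],"claw": 0.75},{"dp": [0,0,0],"angular": [0,0,0],"claw": 0.65},{"dp": [0,0,0],"angular": [0,0,0],"claw": 0.4},{"dp": [0,0,0],"angular": [0,0,0],"claw": 0.3},{"dp": [0,0,0],"angular": [0,0,0],"claw": 0.3}]' --grip_force 20

```text
time_s: 9.0
ee_pos: [0.5001, -0.3079, 0.026]
ee_rot: [[0.988, -0.157, 0.002], [-0.157, -0.988, -0.001], [0.002, 0.001, -1.0]]
wrist_force: [-1.1, 0.6, 7.9]
width: 0.0498
finger_force: 22.9
```

```bash
python3 -c "
from h import *
see()"
```

```text
t 9.0 p [ 0.5001 -0.3079  0.026 ] F [-1.1  0.6  7.9] M [0.08 0.29 0.07] w 0.0498 ff 22.9 q [ 0.55  0.64 -0.07  1.84  0.07  0.66 -1.28]
```

Call:
arm_command --series '[{"dp": [0,0,-8],"angular": [0,0,0],"claw": 0.3},{"dp": [0,0,-18],"angular": [0,0,0],"claw": 0.3},{"dp": [0,0,-30],"angular": [0,0,0],"claw": 0.3},{"dp": [0,0,-42],"angular": [0,0,0],"claw": 0.3},{"dp": [0,0,-50],"angular": [0,0,0],"claw": 0.3}]'

```text
time_s: 9.5
ee_pos: [0.4995, -0.3076, 0.0759]
ee_rot: [[0.988, -0.157, 0.001], [-0.157, -0.988, -0.001], [0.001, 0.0, -1.0]]
wrist_force: [-0.0, -0.2, -6.0]
width: 0.05
finger_force: 22.3
```

Call:
arm_command --series '[{"dp": [0,0,0],"angular": [0,0,0],"claw": 0.3},{"dp": [0,0,0],"angular": [0,0,0],"claw": 0.3},{"dp": [0,0,0],"angular": [0,0,0],"claw": 0.3},{"dp": [0,0,0],"angular": [0,0,0],"claw": 0.3},{"dp": [0,0,0],"angular": [0,0,0],"claw": 0.3}]'

```text
time_s: 10.0
ee_pos: [0.499, -0.3073, 0.0739]
ee_rot: [[0.988, -0.157, -0.001], [-0.157, -0.988, 0.0], [-0.001, -0.0, -1.0]]
wrist_force: [0.6, -0.5, -6.0]
width: 0.0496
finger_force: 22.3
```

```bash
python3 -c "
from h import *
see();s=snap('wrist','w6')
a=cv2.imread('pics/w6.png');t=snap('scene','s6');b=cv2.imread('pics/s6.png')[100:240,150:340];b=cv2.resize(b,(int(190*3),420));cv2.imwrite('pics/c6.png',cv2.resize(np.hstack([a,b]),None,fx=.7,fy=.7))"
```

```text
t 10.0 p [ 0.499  -0.3073  0.0739] F [ 0.6 -0.5 -6. ] M [0.02 0.27 0.01] w 0.0496 ff 22.3 q [ 0.56  0.56 -0.07  1.83  0.06  0.75 -1.28]
```

View pics/c6.png

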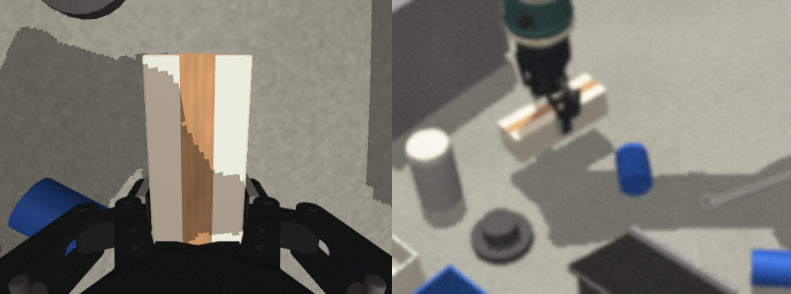

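The wrist crop shows the far end at crop (197,55), i.e. (281,78) at full size. I check the droop against a level carton; the moment My is +0.27, which suggests the far (+x) end is the heavy one.

```bash
python3 -c "
from h import *
s=snap('wrist');x=np.array([.988,-.157,0])
for ang in(-8,-4,0,4,8):
  a=np.radians(ang);P=np.array([.4975,-.3073,.098-.025])+(x*.08*np.cos(a)+np.array([0,0,-.08*np.sin(a)]))+.025*np.array([x[0]*np.sin(a),x[1]*np.sin(a),np.cos(a)])
  u=np.array([.157,.988,0])*.025
  print('far droop',ang,proj(s,P).round(1),(proj(s,P-u)-proj(s,P+u)).round(1))
g=cv2.cvtColor(s['image'],cv2.COLOR_RGB2GRAY);hsv=cv2.cvtColor(s['image'],cv2.COLOR_RGB2HSV)
m=(hsv[...,0]<22)&(hsv[...,1]>110)&(hsv[...,2]>60);print('tape top row',np.where(m[:,281])[0][:3]); r=g[90].astype(int);d=np.diff(r);print([ (i,d[i]) for i in range(180,380) if abs(d[i])>25])"
```

```text
far droop -8 [[280.4  88.2]] [[178.9  -0. ]]
far droop -4 [[280.4  81.6]] [[170.1  -0. ]]
far droop 0 [[280.5  76.9]] [[161.7  -0. ]]
far droop 4 [[280.6  74. ]] [[153.9  -0. ]]
far droop 8 [[280.6  72.7]] [[146.5  -0. ]]
tape top row [77 78 79]
[(202, np.int64(63)), (203, np.int64(39)), (255, np.int64(-33)), (256, np.int64(-39)), (306, np.int64(32)), (307, np.int64(38)), (359, np.int64(-43)), (360, np.int64(-37))]
```

The drawn end width (about 158 px) and My = +0.27 N m (about 45 mm × 6 N) both say the far (+x) end is heavy. I set the carton down and regrip near the near, light end.

Call:
arm_command --series '[{"dp": [0,0,12],"angular": [0,0,0],"claw": 0.3},{"dp": [0,0,28],"angular": [0,0,0],"claw": 0.3},{"dp": [0,0,40],"angular": [0,0,0],"claw": 0.3},{"dp": [0,0,45],"angular": [0,0,0],"claw": 0.3},{"dp": [0,0,47.5],"angular": [0,0,0],"claw": 0.3}]'

```text
time_s: 10.65
ee_pos: [0.4983, -0.3071, 0.0258]
ee_rot: [[0.988, -0.157, -0.002], [-0.157, -0.988, 0.001], [-0.002, -0.001, -1.0]]
wrist_force: [-16.9, 9.3, 34.9]
width: 0.0502
finger_force: 26.9
```

Call:
arm_command --series '[{"dp": [0,0,0],"angular": [0,0,0],"claw": 0.3},{"dp": [0,0,0],"angular": [0,0,0],"claw": 0.65},{"dp": [0,0,0],"angular": [0,0,0],"claw": 0.75},{"dp": [0,0,0],"angular": [0,0,0],"claw": 0.9},{"dp": [0,0,0],"angular": [0,0,0],"claw": 0.9}]'

```text
time_s: 11.15
ee_pos: [0.4994, -0.3075, 0.0269]
ee_rot: [[0.988, -0.157, 0.0], [-0.157, -0.988, -0.0], [0.0, 0.0, -1.0]]
wrist_force: [0.5, -0.3, -0.4]
width: 0.0766
finger_force: 0.0
```

Call:
arm_command --series '[{"dp": [-12,0,0],"angular": [0,0,0],"claw": 0.9},{"dp": [-30,0,0],"angular": [0,0,0],"claw": 0.9},{"dp": [-48,0,1],"angular": [0,0,0],"claw": 0.9},{"dp": [-60,0,3],"angular": [0,0,0],"claw": 0.9},{"dp": [-65,0,5],"angular": [0,0,0],"claw": 0.9}]'

```text
time_s: 11.65
ee_pos: [0.4337, -0.2971, 0.0217]
ee_rot: [[0.987, -0.158, -0.0], [-0.158, -0.987, 0.0], [-0.0, -0.0, -1.0]]
wrist_force: [0.7, 0.1, 0.1]
width: 0.0769
finger_force: 0.0
```

```bash
python3 -c "
from h import *
see();s=snap('wrist');t=snap('top')
for s in(s,t):
  hsv=cv2.cvtColor(s['image'],cv2.COLOR_RGB2HSV);m=((hsv[...,0]<22)&(hsv[...,1]>110)&(hsv[...,2]>60)).astype(np.uint8)
  n,l,st,c=cv2.connectedComponentsWithStats(m);i=[k for k in range(1,n) if st[k,4]>100];print(st[i],c[i])
x=np.array([.988,-.157,0]);print(proj(snap('wrist'),np.array([.4985,-.309,.05])+x*.08),proj(t,[.4985,-.309,.05]))"
```

```text
t 11.65 p [ 0.4337 -0.2971  0.0217] F [0.7 0.1 0.1] M [-0.04 -0.03  0.01] w 0.0769 ff 0.0 q [ 0.6   0.57 -0.07  2.    0.07  0.57 -1.25]
[[  253     0    55   349 17166]] [[280.19090062 165.40131656]]
[[   0   22   41   26  717]
 [ 221   60   22   20  421]
 [ 316   61   22   20  429]
 [ 195   79   23   21  428]
 [ 292   80   21   21  415]
 [   0  111   59  127 6240]
 [ 170  141   27   31  733]
 [ 411  199   12   50  275]] [[ 14.49372385  36.56485356]
 [231.47268409  69.50593824]
 [326.52447552  70.51048951]
 [206.23130841  88.78037383]
 [301.77349398  89.63855422]
 [ 26.43589744 180.04871795]
 [183.17053206 155.76261937]
 [416.41454545 222.73818182]]
[[ 285.69063294 -201.33710038]] [[416.39933418 232.35560785]]
```

Call:
arm_command --series '[{"dp": [3,0,0],"angular": [0,0,0],"claw": 0.75},{"dp": [3,0,0],"angular": [0,0,0],"claw": 0.6},{"dp": [3,0,0],"angular": [0,0,0],"claw": 0.4},{"dp": [3,0,0],"angular": [0,0,0],"claw": 0.3},{"dp": [3,0,0],"angular": [0,0,0],"claw": 0.3}]' --grip_force 20

```text
time_s: 12.3
ee_pos: [0.4385, -0.2976, 0.0219]
ee_rot: [[0.988, -0.157, 0.001], [-0.157, -0.988, -0.0], [0.001, 0.0, -1.0]]
wrist_force: [4.3, -0.2, -1.2]
width: 0.0498
finger_force: 21.3
```

Call:
arm_command --series '[{"dp": [0,0,-10],"angular": [0,0,0],"claw": 0.3},{"dp": [0,0,-25],"angular": [0,0,0],"claw": 0.3},{"dp": [0,0,-40],"angular": [0,0,0],"claw": 0.3},{"dp": [0,0,-55],"angular": [0,0,0],"claw": 0.3},{"dp": [0,0,-70],"angular": [0,0,0],"claw": 0.3}]'

```text
time_s: 12.8
ee_pos: [0.4376, -0.2976, 0.0934]
ee_rot: [[0.988, -0.158, -0.0], [-0.158, -0.988, -0.0], [-0.0, 0.0, -1.0]]
wrist_force: [0.6, -0.7, -5.7]
width: 0.0498
finger_force: 21.7
```

```bash
python3 -c "
from h import *
see()"
```

```text
t 12.8 p [ 0.4376 -0.2976  0.0934] F [ 0.6 -0.7 -5.7] M [ 0.06  0.15 -0.01] w 0.0498 ff 21.7 q [ 0.6   0.45 -0.08  1.97  0.05  0.72 -1.24]
```

```bash
python3 -c "
from h import *
s=snap('wrist','w7')
a=cv2.imread('pics/w7.png');t=snap('scene','s7');b=cv2.imread('pics/s7.png')[80:220,150:340];b=cv2.resize(b,(int(190*3),420));cv2.imwrite('pics/c7.png',cv2.resize(np.hstack([a,b]),None,fx=.7,fy=.7))"
```

```text
(no output)
```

View pics/c7.png

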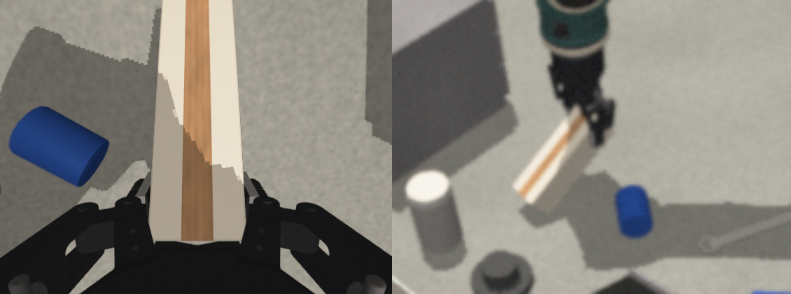

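The far end has dropped about 35°, turning in the fingers, so the far end is the heavy one. That was the tenth picture; from here I use numbers only. I keep lifting.

Call:
arm_command --series '[{"dp": [0,0,-15],"angular": [0,0,0],"claw": 0.3},{"dp": [0,0,-35],"angular": [0,0,0],"claw": 0.3},{"dp": [0,0,-55],"angular": [0,0,0],"claw": 0.3},{"dp": [0,0,-75],"angular": [0,0,0],"claw": 0.3},{"dp": [0,0,-95],"angular": [0,0,0],"claw": 0.3}]'

```text
time_s: 13.4
ee_pos: [0.4373, -0.2974, 0.1875]
ee_rot: [[0.987, -0.158, -0.001], [-0.158, -0.987, 0.0], [-0.001, -0.0, -1.0]]
wrist_force: [0.6, -0.2, -6.2]
width: 0.0498
finger_force: 22.8
```

Call:
arm_command --series '[{"dp": [0,0,-15],"angular": [0,0,0],"claw": 0.3},{"dp": [0,0,-30],"angular": [0,0,0],"claw": 0.3},{"dp": [0,0,-40],"angular": [0,0,0],"claw": 0.3},{"dp": [0,0,-40],"angular": [0,0,0],"claw": 0.3},{"dp": [0,0,-40],"angular": [0,0,0],"claw": 0.3}]'

```text
time_s: 13.9
ee_pos: [0.4376, -0.2975, 0.2263]
ee_rot: [[0.988, -0.158, -0.001], [-0.158, -0.988, 0.0], [-0.001, -0.0, -1.0]]
wrist_force: [0.2, -0.5, -5.9]
width: 0.0497
finger_force: 22.8
```

```bash
cat >> h.py <<'E'
def blob(s,name,zmin=60):
    "white/orange carton pixels: report tape component(s) as oriented line"
    hsv=cv2.cvtColor(s['image'],cv2.COLOR_RGB2HSV);m=((hsv[...,0]<22)&(hsv[...,1]>100)&(hsv[...,2]>zmin)).astype(np.uint8)
    n,l,st,c=cv2.connectedComponentsWithStats(m)
    for k in range(1,n):
        if st[k,4]>80:
            pts=np.argwhere(l==k)[:,::-1].astype(np.float32);r=cv2.minAreaRect(pts)
            print(name,st[k],np.round(cv2.boxPoints(r),0).tolist())
E
python3 -c "
from h import *
see();o=arm.observe();print(np.round(o['ee_rot'],3))
blob(snap('wrist','w8'),'wrist');s=snap('scene','s8');im=s['image'].copy();im[:90]=0;im[240:]=0;im[:,340:]=0;im[:,:150]=0;s['image']=im;blob(s,'scene')
print(proj(s,np.array([o['ee_pos']+[0,0,z] for z in(.02,.005,-.08,-.14)])))"
```

```text
t 13.9 p [ 0.4376 -0.2975  0.2263] F [ 0.2 -0.5 -5.9] M [-0.01  0.01 -0.02] w 0.0497 ff 22.8 q [ 0.61  0.27 -0.09  1.87  0.03  1.   -1.22]
[[ 0.988 -0.158 -0.001]
 [-0.158 -0.988  0.   ]
 [-0.001 -0.    -1.   ]]
wrist [ 259  127   46  175 5897] [[259.0, 127.0], [304.0, 127.0], [304.0, 301.0], [259.0, 301.0]]
scene [226 102  10  45  81] [[225.0, 146.0], [234.0, 102.0], [236.0, 102.0], [227.0, 146.0]]
[[238.00689277 102.76997163]
 [238.44498059 106.88912316]
 [240.8355187  129.19439368]
 [242.43158266 143.9325497 ]]
```

```bash
cat >> h.py <<'E'
def hang(s,e=.061):
    o=arm.observe();R=np.array(o['ee_rot']);P=o['ee_pos']-R[:,2]*.005
    for th in range(74,107,4):
        t=np.radians(th);a=R[:,0]*np.cos(t)+R[:,2]*np.sin(t);n=R[:,0]*np.sin(t)-R[:,2]*np.cos(t)
        print(th,[proj(s,P+a*k+n*.0233)[0].round(1) for k in(.08+e,-.08+e)])
E
python3 -c "
from h import *
hang(snap('wrist'))"
```

```text
74 [array([281. , 124.9]), array([280.1, 266.8])]
78 [array([281. , 136.7]), array([280.1, 260.7])]
82 [array([281. , 148.4]), array([280.1, 254.8])]
86 [array([281. , 159.9]), array([280.1, 249.1])]
90 [array([281. , 171.4]), array([280.2, 243.7])]
94 [array([281. , 182.7]), array([280.2, 238.6])]
98 [array([281., 194.]), array([280.2, 233.8])]
102 [array([281. , 205.3]), array([280.2, 229.5])]
106 [array([281. , 216.6]), array([280.2, 225.5])]
```

```bash
python3 -c "
from h import *
s=snap('wrist');o=arm.observe();R=np.array(o['ee_rot']);P=o['ee_pos']-R[:,2]*.005
for e in(.055,.061,.067):
 for th in range(60,93,4):
  t=np.radians(th);a=R[:,0]*np.cos(t)+R[:,2]*np.sin(t);n=R[:,0]*np.sin(t)-R[:,2]*np.cos(t)
  print(e,th,[proj(s,P+a*k+n*m)[0][1].round(1) for k,m in((.08+e,.0233),(-.08+e,.0233),(-.08+e,-.0267))], (proj(s,P+a*(.08+e)+n*.0233+R[:,1]*.025)-proj(s,P+a*(.08+e)+n*.0233-R[:,1]*.025))[0,0].round(1))
im=s['image'].astype(int)
print(im[110:330:4,281].tolist());print([ (i,im[132,i].tolist()) for i in range(200,365,8)])
print(arm.observe()['moment'])"
```

```text
0.055 60 [np.float64(85.4), np.float64(305.6), np.float64(360.5)] 73.9
0.055 64 [np.float64(97.6), np.float64(298.2), np.float64(363.4)] 71.4
0.055 68 [np.float64(109.6), np.float64(290.7), np.float64(365.9)] 69.2
0.055 72 [np.float64(121.4), np.float64(283.2), np.float64(368.1)] 67.3
0.055 76 [np.float64(133.0), np.float64(275.7), np.float64(370.0)] 65.6
0.055 80 [np.float64(144.4), np.float64(268.3), np.float64(371.4)] 64.1
0.055 84 [np.float64(155.7), np.float64(261.0), np.float64(372.4)] 62.8
0.055 88 [np.float64(166.9), np.float64(253.9), np.float64(372.8)] 61.7
0.055 92 [np.float64(178.1), np.float64(247.2), np.float64(372.8)] 60.8
0.061 60 [np.float64(81.6), np.float64(289.0), np.float64(346.6)] 72.4
0.061 64 [np.float64(94.2), np.float64(282.6), np.float64(349.5)] 70.0
0.061 68 [np.float64(106.7), np.float64(276.3), np.float64(352.2)] 67.8
0.061 72 [np.float64(118.8), np.float64(270.0), np.float64(354.6)] 65.9
0.061 76 [np.float64(130.8), np.float64(263.8), np.float64(356.7)] 64.2
0.061 80 [np.float64(142.5), np.float64(257.8), np.float64(358.5)] 62.7
0.061 84 [np.float64(154
[... 1525 characters left out ...]
110, 82, 57], [109, 81, 56], [111, 83, 57], [164, 143, 120], [172, 160, 144], [172, 160, 144], [172, 161, 145], [172, 160, 144], [171, 159, 143], [192, 180, 159]]
[(200, [114, 112, 103]), (208, [115, 112, 104]), (216, [112, 109, 102]), (224, [112, 109, 101]), (232, [112, 110, 101]), (240, [112, 109, 101]), (248, [142, 133, 120]), (256, [165, 153, 138]), (264, [164, 152, 137]), (272, [132, 98, 68]), (280, [130, 98, 69]), (288, [139, 103, 72]), (296, [162, 151, 137]), (304, [164, 153, 138]), (312, [165, 153, 138]), (320, [171, 168, 154]), (328, [175, 171, 158]), (336, [173, 169, 156]), (344, [170, 165, 153]), (352, [175, 171, 158]), (360, [171, 167, 154])]
[ 0.0559307   0.04675989 -0.01997419]
```

The heavy edge at row 128, the end-face edge at row 300 and the width of about 69 px put the carton at about 74° (16° short of vertical, heavy end out toward +x), with the grip about 49 mm from the middle. The seat leans 20° the same way, so after tightening it needs only about 4° of tilt. Now I measure the clear seat numerically.

```bash
python3 -c "
from h import *
np.set_printoptions(precision=4,suppress=True)
s=snap('top','t9');g=cv2.cvtColor(s['image'],cv2.COLOR_RGB2GRAY).astype(int)
for c in range(250,316,8): print(c,g[140:152,c].tolist(),g[194:209,c].tolist())
for r in range(155,196,10): print(r,g[r,232:250].tolist(),g[r,310:326].tolist())
"
```

```text
250 [151, 148, 148, 148, 146, 142, 145, 130, 43, 41, 40, 40] [41, 42, 41, 42, 42, 47, 96, 161, 144, 131, 92, 143, 143, 143, 144]
258 [145, 145, 145, 146, 148, 147, 141, 108, 39, 40, 40, 41] [41, 41, 42, 42, 42, 47, 88, 149, 147, 152, 143, 142, 140, 138, 142]
266 [146, 148, 151, 149, 145, 144, 131, 71, 40, 41, 40, 39] [41, 41, 41, 39, 42, 57, 99, 142, 141, 144, 149, 147, 143, 137, 137]
274 [150, 149, 148, 145, 148, 147, 129, 60, 40, 39, 39, 39] [40, 39, 40, 42, 45, 75, 129, 144, 140, 135, 142, 142, 141, 140, 144]
282 [149, 147, 144, 143, 146, 141, 122, 42, 38, 40, 39, 39] [40, 38, 39, 39, 47, 99, 164, 144, 137, 126, 145, 145, 143, 145, 147]
290 [145, 145, 143, 143, 146, 140, 107, 38, 39, 40, 39, 39] [38, 39, 40, 41, 48, 88, 152, 146, 154, 144, 142, 144, 147, 147, 146]
298 [144, 142, 143, 146, 147, 133, 77, 39, 39, 40, 39, 41] [41, 40, 40, 41, 58, 101, 148, 145, 145, 144, 148, 151, 148, 147, 149]
306 [143, 145, 149, 153, 151, 132, 49, 39, 40, 40, 40, 39] [39, 40, 39, 45, 81, 134, 150, 143, 137, 150, 147, 146, 147, 148, 145]
314 [145, 146, 146, 144, 144, 123, 37, 40, 40, 39, 41, 38] [40, 40, 40, 47, 102, 171, 148, 129, 81, 148, 147, 146, 146, 145, 144]
155 [151, 146, 94, 92, 91, 94, 92, 66, 42, 41, 43, 42, 41, 42, 41, 42, 41, 42] [41, 41, 39, 40, 38, 39, 40, 41, 72, 146, 148, 150, 147, 148, 151, 147]
165 [151, 151, 143, 94, 95, 94, 92, 89, 53, 42, 42, 43, 43, 43, 42, 41, 40, 42] [40, 39, 39, 40, 40, 39, 40, 40, 57, 144, 145, 142, 143, 148, 149, 149]
175 [151, 151, 150, 142, 94, 94, 94, 91, 74, 42, 41, 41, 43, 41, 41, 42, 41, 42] [40, 40, 41, 40, 39, 39, 41, 40, 58, 147, 150, 153, 146, 144, 145, 149]
185 [147, 144, 142, 143, 139, 102, 90, 91, 88, 52, 42, 41, 42, 42, 41, 42, 42, 40] [40, 41, 41, 40, 41, 41, 41, 41, 51, 118, 145, 148, 153, 153, 147, 145]
195 [143, 147, 147, 148, 148, 141, 91, 92, 91, 77, 42, 43, 43, 42, 42, 42, 41, 41] [41, 40, 41, 40, 40, 39, 40, 39, 53, 122, 148, 147, 145, 148, 150, 149]
```

Call:
arm_command --series '[{"dp": [0,0,0],"angular": [0,0,0],"claw": 0.3},{"dp": [0,0,-10],"angular": [0,0,0],"claw": 0.3},{"dp": [0,0,-20],"angular": [0,0,0],"claw": 0.3},{"dp": [0,0,-40],"angular": [0,0,0],"claw": 0.3},{"dp": [0,0,-50],"angular": [0,0,0],"claw": 0.3}]' --grip_force 60

```text
time_s: 14.65
ee_pos: [0.4385, -0.298, 0.2791]
ee_rot: [[0.988, -0.157, 0.002], [-0.157, -0.988, -0.001], [0.002, 0.001, -1.0]]
wrist_force: [0.1, -0.5, -5.4]
width: 0.0495
finger_force: 66.4
```

```bash
python3 -c "
from h import *
np.set_printoptions(precision=4,suppress=True)
s=snap('top');t=np.radians(20)
U=[onz(s,c,r,.07+.06*np.sin(t)) for c,r in((250,147.5),(314,145.55))]
L=[onz(s,c,r,.07-.06*np.sin(t)+.01*np.cos(t)) for c,r in((250,200.0),(314,197.95))]
for a,b in(U,L):
  d=a-b;print('yaw',np.degrees(np.arctan2(-d[0],d[1])))
yw=np.radians(1.9)
for nm,pts,off in(('U',U,(.06,0)),('L',L,(-.06,.01))):
  m=sum(pts)/2;print(nm,m,'O x at y=.008:',m[0]-(m[1]-.008)*-np.tan(yw)-(off[0]*np.cos(t)-off[1]*np.sin(t))/np.cos(yw))
for r,l,rr in((155,239.4,318.4),(175,240.4,318.5),(195,241.4,318.7)):
  z=.07+(175-r)/26*.0205;a=onz(s,l,r,z);b=onz(s,rr,r,z);print(r,(a+b)/2,a[1]-b[1])
o=arm.observe();hs=snap('wrist')
im=hs['image'].astype(int);print([i for i in range(90,340) if im[i,281,0]-im[i,281,2]>40 and (im[i-1,281,0]-im[i-1,281,2]<=40 or im[i+1,281,0]-im[i+1,281,2]<=40)])
"
```

```text
yaw 2.289820363911689
yaw 2.3660412662355395
U [0.6879 0.0024 0.0905] O x at y=.008: 0.6312905621335888
L [0.5721 0.0014 0.0589] O x at y=.008: 0.6317613405203911
155 [0.6694 0.0093 0.0858] 0.1793477682061459
175 [0.6262 0.0078 0.07  ] 0.17936842565734384
195 [0.582  0.0061 0.0542] 0.17953343825065615
[127, 301]
```

```bash
cat >> h.py <<'E'
from scipy.optimize import fsolve
def carton(s,r1,r2):
    o=arm.observe();R=np.array(o['ee_rot']);P=o['ee_pos']-R[:,2]*.005
    def f(v):
        t,e=v;a=R[:,0]*np.cos(t)+R[:,2]*np.sin(t);n=R[:,0]*np.sin(t)-R[:,2]*np.cos(t)
        return [proj(s,P+a*(.08+e)+n*.0233)[0,1]-r1,proj(s,P+a*(e-.08)+n*.0233)[0,1]-r2]
    t,e=fsolve(f,[1.3,.05]);return np.degrees(t),e
O=np.array([.6313,.008,.07]);yw=np.radians(2.3);t20=np.radians(20)
X=np.array([np.cos(yw)*np.cos(t20),np.sin(yw)*np.cos(t20),np.sin(t20)]);Y=np.array([-np.sin(yw),np.cos(yw),0]);Z=np.cross(X,Y)
def target(th,e,h,sx=-.031):
    R=down(2.3,th-70);C=O+X*sx+Z*(.08+h);P=C+Z*e+X*.0017
    return P+R[:,2]*.005,R
E
python3 -c "
from h import *
th,e=carton(snap('wrist'),127,301);print(th,e)
p,R=target(th,e,.06);print(p);goal(p,R);see()"
```

```text
72.36345018329612 0.046991288498819665
[0.54009195 0.00433671 0.2306974 ]
dp [  53.  -314.4   46.5] ang [  0.3   2.3 -11.4]
t 14.8 p [ 0.4382 -0.2978  0.2774] F [-0.3 -0.8 -6.6] M [0.02 0.18 0.05] w 0.0494 ff 66.4 q [ 0.61  0.22 -0.09  1.81  0.02  1.11 -1.21]
```

Call:
arm_command --series '[{"dp": [4,-20,0],"angular": [0,0,0],"claw": 0.3},{"dp": [9,-50,0],"angular": [0,0,0],"claw": 0.3},{"dp": [14,-85,0],"angular": [0,0,0],"claw": 0.3},{"dp": [20,-120,0],"angular": [0,0,0],"claw": 0.3},{"dp": [26,-155,0],"angular": [0,0,0],"claw": 0.3}]'

```text
time_s: 15.3
ee_pos: [0.488, -0.1472, 0.276]
ee_rot: [[0.988, -0.158, -0.001], [-0.158, -0.988, 0.0], [-0.001, -0.0, -1.0]]
wrist_force: [0.3, -0.5, -5.8]
width: 0.0492
finger_force: 66.1
```

Call:
arm_command --series '[{"dp": [6,-35,0],"angular": [0,0,-3],"claw": 0.3},{"dp": [12,-70,0],"angular": [0,1,-6],"claw": 0.3},{"dp": [18,-105,0],"angular": [0,2,-9],"claw": 0.3},{"dp": [24,-140,0],"angular": [0,2,-11.4],"claw": 0.3},{"dp": [27,-159,0],"angular": [0,2,-11.4],"claw": 0.3}]'

```text
time_s: 15.8
ee_pos: [0.5399, 0.0072, 0.276]
ee_rot: [[0.998, 0.045, 0.034], [0.045, -0.999, -0.001], [0.034, 0.002, -0.999]]
wrist_force: [-0.6, -0.8, -4.8]
width: 0.0491
finger_force: 66.1
```

Call:
arm_command --series '[{"dp": [0,0,0],"angular": [0,0,0],"claw": 0.3},{"dp": [0,0,0],"angular": [0,0,0],"claw": 0.3},{"dp": [0,0,0],"angular": [0,0,0],"claw": 0.3},{"dp": [0,0,0],"angular": [0,0,0],"claw": 0.3},{"dp": [0,0,0],"angular": [0,0,0],"claw": 0.3}]'

```text
time_s: 16.3
ee_pos: [0.5397, 0.0035, 0.2767]
ee_rot: [[0.999, 0.04, 0.035], [0.04, -0.999, -0.002], [0.035, 0.003, -0.999]]
wrist_force: [-0.4, -0.7, -5.6]
width: 0.0492
finger_force: 66.1
```

```bash
python3 -c "
from h import *
see();s=snap('wrist','w10');im=s['image'].astype(int);k=[i for i in range(60,360) if im[i,281,0]-im[i,281,2]>40 ];print(k[0],k[-1],len(k))
th,e=carton(s,k[0],k[-1]);print(th,e)
print(proj(s,[O+X*x+Y*y for x in(-.06,.06) for y in(.09,-.09)]))
for c in (200,230,330,360):print(c,im[60:240:4,c,0].tolist())
p,R=target(72,.047,.03);print(p);goal(p,R)"
```

```text
t 16.3 p [0.5397 0.0035 0.2767] F [-0.4 -0.7 -5.6] M [-0.05  0.19  0.01] w 0.0492 ff 66.1 q [ 0.21  0.23 -0.32  1.81  0.09  1.08 -1.67]
127 302 176
72.66861340847832 0.04666887752925644
[[198.78407006 154.51245868]
 [360.62198459 154.49704852]
 [181.05107911  33.63269094]
 [377.86607938  33.77413385]]
200 [45, 36, 38, 37, 38, 37, 39, 39, 36, 36, 38, 36, 35, 35, 35, 37, 37, 38, 38, 37, 36, 37, 36, 44, 72, 119, 128, 131, 135, 139, 134, 134, 139, 133, 139, 143, 132, 34, 40, 40, 44, 45, 48, 47, 44]
230 [56, 56, 56, 55, 57, 56, 57, 58, 56, 57, 58, 57, 55, 57, 35, 36, 36, 36, 37, 38, 40, 38, 37, 37, 52, 118, 126, 138, 185, 211, 201, 208, 211, 204, 201, 204, 206, 188, 163, 171, 174, 173, 174, 175, 174]
330 [56, 58, 58, 58, 56, 57, 57, 58, 56, 58, 56, 56, 56, 55, 55, 56, 56, 56, 54, 56, 55, 57, 56, 54, 69, 174, 204, 207, 216, 218, 214, 199, 219, 207, 207, 200, 175, 196, 200, 201, 199, 200, 175, 199, 199]
360 [56, 58, 58, 57, 56, 58, 56, 57, 56, 58, 57, 55, 57, 57, 56, 55, 56, 57, 58, 58, 58, 56, 55, 56, 81, 175, 204, 211, 207, 209, 216, 217, 216, 217, 209, 201, 211, 208, 218, 210, 219, 215, 218, 207, 213]
[0.55030964 0.00474709 0.2025136 ]
dp [ 8.1 -1.  74.6] ang [0.2 0.  0. ]
```

Call:
arm_command --series '[{"dp": [2,0,20],"angular": [0,0,0],"claw": 0.3},{"dp": [5,-1,45],"angular": [0,0,0],"claw": 0.3},{"dp": [8,-1,70],"angular": [0,0,0],"claw": 0.3},{"dp": [11,-1,84],"angular": [0,0,0],"claw": 0.3},{"dp": [14,-1,93],"angular": [0,0,0],"claw": 0.3}]'

```text
time_s: 16.85
ee_pos: [0.5571, 0.0053, 0.1837]
ee_rot: [[0.999, 0.04, 0.034], [0.041, -0.999, -0.002], [0.034, 0.003, -0.999]]
wrist_force: [-11.6, -2.5, 71.4]
width: 0.0494
finger_force: 75.2
```

Call:
arm_command --series '[{"dp": [0,0,0],"angular": [0,0,0],"claw": 0.3},{"dp": [0,0,0],"angular": [0,0,0],"claw": 0.3},{"dp": [0,0,0],"angular": [0,0,0],"claw": 0.3},{"dp": [0.6,0,2],"angular": [0,0,0],"claw": 0.3},{"dp": [0.6,0,2],"angular": [0,0,0],"claw": 0.3}]'

```text
time_s: 17.35
ee_pos: [0.5583, 0.0055, 0.1837]
ee_rot: [[0.998, 0.041, 0.037], [0.041, -0.999, -0.002], [0.037, 0.004, -0.999]]
wrist_force: [-3.5, -1.1, 11.0]
width: 0.0492
finger_force: 68.1
```

```bash
python3 -c "
from h import *
see();p,R=target(72.3,.047,0);goal(p,R)
s=snap('wrist','w11');im=s['image'].astype(int)
k=[i for i in range(60,360) if im[i,281,0]-im[i,281,2]>40 ];print(k[0],k[-1])"
```

```text
t 17.35 p [0.5583 0.0055 0.1837] F [-3.5 -1.1 11. ] M [-0.2   1.06 -0.02] w 0.0492 ff 68.1 q [ 0.19  0.37 -0.31  1.86  0.15  0.9  -1.72]
dp [1.9 0.4 9.4] ang [0.2 0.2 0. ]
130 302
```

Contact came about 9 mm early, which could mean the lip or an error in e. I check the geometry with the end widths.

```bash
python3 -c "
from h import *
from scipy.optimize import least_squares
s=snap('wrist');im=s['image'].astype(int);g=im.sum(2)//3
for r in(134,150,200,250,296):
  print(r,[(c,g[r,c+1]-g[r,c-1]) for c in range(190,375) if abs(g[r,c+1]-g[r,c-1])>35])
for r in (126,128,130,132,134):print(r,g[r,236:330:6].tolist())
s8=cv2.cvtColor(cv2.imread('pics/w8.png'),cv2.COLOR_BGR2GRAY).astype(int)
for r in(132,200,250,296):print('w8',r,[(c,s8[r,c+1]-s8[r,c-1]) for c in range(190,375) if abs(s8[r,c+1]-s8[r,c-1])>25])
"
```

```text
134 [(247, np.int64(136)), (248, np.int64(129)), (269, np.int64(-36)), (270, np.int64(-65)), (292, np.int64(58)), (314, np.int64(-147)), (315, np.int64(-129))]
150 [(243, np.int64(142)), (244, np.int64(120)), (268, np.int64(-56)), (269, np.int64(-69)), (293, np.int64(67)), (294, np.int64(44)), (318, np.int64(-140)), (319, np.int64(-129))]
200 [(232, np.int64(36)), (265, np.int64(-58)), (266, np.int64(-40)), (297, np.int64(71)), (298, np.int64(46))]
250 [(209, np.int64(47)), (210, np.int64(39)), (220, np.int64(45)), (221, np.int64(48)), (261, np.int64(-67)), (262, np.int64(-62)), (301, np.int64(70)), (302, np.int64(45)), (342, np.int64(-47)), (352, np.int64(38)), (353, np.int64(105)), (354, np.int64(68))]
296 [(209, np.int64(74)), (210, np.int64(106)), (211, np.int64(54)), (258, np.int64(-64)), (259, np.int64(-45)), (304, np.int64(42)), (305, np.int64(61)), (352, np.int64(-49)), (353, np.int64(-114)), (354, np.int64(-85))]
126 [60, 60, 62, 60, 62, 62, 61, 61, 61, 60, 61, 60, 60, 63, 60, 61]
128 [47, 60, 61, 62, 61, 61, 61, 65, 60, 62, 60, 61, 60, 59, 60, 63]
130 [42, 62, 62, 88, 89, 8
[... 250 characters left out ...]
64(-46)), (271, np.int64(-39)), (292, np.int64(46)), (293, np.int64(41))]
w8 200 [(231, np.int64(-44)), (232, np.int64(-42)), (265, np.int64(-42)), (266, np.int64(-26)), (297, np.int64(49)), (298, np.int64(53))]
w8 250 [(208, np.int64(-35)), (209, np.int64(-77)), (210, np.int64(-45)), (220, np.int64(37)), (221, np.int64(40)), (261, np.int64(-48)), (262, np.int64(-46)), (301, np.int64(50)), (302, np.int64(42)), (342, np.int64(-41)), (343, np.int64(-37)), (353, np.int64(51)), (354, np.int64(67))]
w8 296 [(209, np.int64(49)), (210, np.int64(78)), (211, np.int64(44)), (258, np.int64(-45)), (304, np.int64(37)), (305, np.int64(40)), (352, np.int64(-66)), (353, np.int64(-73)), (354, np.int64(-32))]
```

```bash
python3 -c "
from h import *
from scipy.optimize import least_squares
s=snap('wrist');o=arm.observe();R=np.array(o['ee_rot']);P=o['ee_pos']-R[:,2]*.005
obs=np.array([[248.3,131],[314.3,131],[209,301.5],[354,301.5]])
def pts(v):
  t,e,m,yy=v;a=R[:,0]*np.cos(t)+R[:,2]*np.sin(t);n=R[:,0]*np.sin(t)-R[:,2]*np.cos(t)
  return np.array([P+a*(e+k)+n*m+R[:,1]*(yy+j) for k,j in((.08,-.025),(.08,.025),(-.08,-.025),(-.08,.025))])
f=lambda v:(proj(s,pts(v))-obs).ravel()
r=least_squares(f,[1.26,.05,.023,0],x_scale=.01);v=r.x;print(np.degrees(v[0]),v[1:],r.cost,f(v).round(1))
t,e,m,yy=v;a=R[:,0]*np.cos(t)+R[:,2]*np.sin(t);n=R[:,0]*np.sin(t)-R[:,2]*np.cos(t)
for q in (P+a*(e+.08)+n*m, P+a*(e+.08)+n*(m-.05)):
  d=q-O;print('bottom edge seat xyz mm',np.round([d@X*1e3,d@Y*1e3,d@Z*1e3],1))
print('axis vs seat Z deg',np.degrees(np.arctan2(a@X,-a@Z)))
for zz,x in((.01,-.06),(.01,-.068),(0,-.06)):print(proj(s,[O+X*x+Z*zz+Y*y for y in(-.08,.08)]).round(1).tolist())
g=s['image'].astype(int).sum(2)//3
for c in(120,140,190,360,400,430):print(c,g[100:200:3,c].tolist())
"
```

```text
71.12037368290042 [0.05614748 0.01355319 0.00039831] 0.12001941437755168 [ 0.4 -0.   0.3  0.  -0.1 -0.1 -0.1  0.1]
bottom edge seat xyz mm [-12.4  -0.    0.6]
bottom edge seat xyz mm [-62.4  -0.1  -0.2]
axis vs seat Z deg 0.9763015644142747
[[378.9, 191.4], [182.9, 191.3]]
[[377.3, 199.7], [184.5, 199.6]]
[[375.9, 185.4], [185.9, 185.3]]
120 [155, 151, 154, 151, 151, 152, 149, 147, 147, 147, 150, 147, 154, 156, 152, 149, 146, 147, 147, 149, 152, 150, 150, 153, 148, 147, 145, 151, 152, 150, 158, 161, 154, 146]
140 [149, 152, 150, 149, 150, 154, 153, 149, 146, 152, 151, 151, 149, 148, 152, 151, 150, 148, 149, 147, 147, 155, 156, 155, 147, 147, 153, 151, 150, 146, 145, 151, 149, 150]
190 [42, 41, 42, 41, 42, 41, 41, 41, 40, 40, 42, 40, 39, 39, 39, 39, 41, 40, 42, 42, 39, 40, 41, 42, 41, 40, 39, 39, 40, 39, 115, 116, 142, 140]
360 [63, 61, 61, 61, 60, 60, 61, 61, 59, 61, 59, 60, 60, 60, 61, 60, 61, 61, 61, 63, 60, 61, 60, 60, 60, 61, 60, 60, 61, 61, 129, 128, 221, 217]
400 [59, 60, 61, 61, 62, 62, 61, 62, 61, 60, 61, 79, 159, 200, 222, 219, 219, 224, 225, 221, 225, 220, 218, 222, 218, 223, 226, 218, 222, 229, 227, 224, 219, 220]
430 [221, 227, 222, 221, 222, 221, 222, 225, 221, 218, 216, 221, 217, 215, 219, 225, 225, 220, 216, 220, 219, 221, 220, 219, 221, 224, 219, 217, 218, 219, 224, 224, 224, 223]
```

The four-corner fit puts the bottom face flat on the mat (z about 0, x −62 to −12 mm, just at the lip, axis within 1° of the seat normal), with e = 56 mm. So it is seated and not on the lip. I ease the grip, then open slowly.

Call:
arm_command --series '[{"dp": [0,0,0],"angular": [0,0,0],"claw": 0.3},{"dp": [0,0,0],"angular": [0,0,0],"claw": 0.3},{"dp": [0,0,0],"angular": [0,0,0],"claw": 0.3},{"dp": [0,0,0],"angular": [0,0,0],"claw": 0.3},{"dp": [0,0,0],"angular": [0,0,0],"claw": 0.3}]' --grip_force 20

```text
time_s: 18.0
ee_pos: [0.5583, 0.0055, 0.1837]
ee_rot: [[0.998, 0.041, 0.037], [0.041, -0.999, -0.002], [0.037, 0.004, -0.999]]
wrist_force: [-4.6, -1.7, 10.8]
width: 0.0492
finger_force: 68.1
```

Call:
arm_command --series '[{"dp": [0,0,0],"angular": [0,0,0],"claw": 0.6},{"dp": [0,0,0],"angular": [0,0,0],"claw": 0.62},{"dp": [0,0,0],"angular": [0,0,0],"claw": 0.66},{"dp": [0,0,0],"angular": [0,0,0],"claw": 0.75},{"dp": [0,0,0],"angular": [0,0,0],"claw": 0.85}]'

```text
time_s: 18.5
ee_pos: [0.5576, 0.0055, 0.1823]
ee_rot: [[0.999, 0.041, 0.035], [0.041, -0.999, -0.002], [0.035, 0.003, -0.999]]
wrist_force: [-0.1, -1.0, 0.2]
width: 0.0726
finger_force: 0.0
```

```bash
python3 -c "
from h import *
see();s=snap('wrist','w12');g=s['image'].astype(int);k=[i for i in range(60,380) if g[i,281,0]-g[i,281,2]>40 ];print(k[0],k[-1])
g=g.sum(2)//3
for r in(k[0]+4,k[-1]-4):print(r,[(c,g[r,c+1]-g[r,c-1]) for c in range(190,375) if abs(g[r,c+1]-g[r,c-1])>35])"
```

```text
t 18.5 p [0.5576 0.0055 0.1823] F [-0.1 -1.   0.2] M [-0.01  0.05 -0.01] w 0.0726 ff 0.0 q [ 0.19  0.37 -0.31  1.86  0.15  0.9  -1.72]
128 296
132 [(247, np.int64(119)), (248, np.int64(112)), (270, np.int64(-63)), (292, np.int64(55)), (314, np.int64(-113)), (315, np.int64(-126))]
292 [(202, np.int64(66)), (203, np.int64(78)), (204, np.int64(115)), (205, np.int64(106)), (208, np.int64(-51)), (257, np.int64(-51)), (258, np.int64(-65)), (305, np.int64(43)), (306, np.int64(66)), (355, np.int64(39)), (359, np.int64(-39)), (360, np.int64(-160)), (361, np.int64(-155))]
```

Free and still standing. I retreat straight up.

Call:
arm_command --series '[{"dp": [0,0,0],"angular": [0,0,0],"claw": 1},{"dp": [0,0,-5],"angular": [0,0,0],"claw": 1},{"dp": [0,0,-20],"angular": [0,0,0],"claw": 1},{"dp": [0,0,-45],"angular": [0,0,0],"claw": 1},{"dp": [0,0,-75],"angular": [0,0,0],"claw": 1}]'

```text
time_s: 19.05
ee_pos: [0.5545, 0.0057, 0.2579]
ee_rot: [[0.999, 0.041, 0.033], [0.041, -0.999, -0.002], [0.033, 0.003, -0.999]]
wrist_force: [0.2, 0.1, 0.2]
width: 0.0855
finger_force: 0.0
```

Call:
arm_command --series '[{"dp": [0,0,-30],"angular": [0,0,0],"claw": 1},{"dp": [0,0,-60],"angular": [0,0,0],"claw": 1},{"dp": [-10,0,-75],"angular": [0,0,0],"claw": 1},{"dp": [-20,0,-80],"angular": [0,0,0],"claw": 1},{"dp": [-20,0,-80],"angular": [0,0,0],"claw": 1}]'

```text
time_s: 19.55
ee_pos: [0.5314, 0.0049, 0.337]
ee_rot: [[0.999, 0.041, 0.036], [0.041, -0.999, -0.002], [0.035, 0.004, -0.999]]
wrist_force: [-0.3, 1.1, -0.7]
width: 0.0851
finger_force: 0.0
```

Call:
arm_command --series '[{"dp": [0,0,0],"angular": [0,0,0],"claw": 1},{"dp": [0,0,0],"angular": [0,0,0],"claw": 1},{"dp": [0,0,0],"angular": [0,0,0],"claw": 1},{"dp": [0,0,0],"angular": [0,0,0],"claw": 1},{"dp": [0,0,0],"angular": [0,0,0],"claw": 1}]'

```text
time_s: 20.05
ee_pos: [0.5323, 0.005, 0.3363]
ee_rot: [[0.999, 0.041, 0.034], [0.041, -0.999, -0.002], [0.034, 0.003, -0.999]]
wrist_force: [-0.6, 0.3, 0.5]
width: 0.085
finger_force: 0.0
```

```bash
python3 -c "
from h import *
from scipy.optimize import least_squares
see();s=snap('wrist','w13');im=s['image'];hsv=cv2.cvtColor(im,cv2.COLOR_RGB2HSV)
m=((hsv[...,0]<22)&(hsv[...,1]>90)&(hsv[...,2]>60)).astype(np.uint8)
n,l,st,c=cv2.connectedComponentsWithStats(m)
for k in range(1,n):
  if st[k,4]>150:print(st[k],c[k].round(0))
C=[O+X*x+Y*y+Z*z for z in(0,.16) for x in(-.0115,-.0615) for y in(.025,-.025)]
print(proj(s,C).round(0).tolist())
print('tape pred',proj(s,[O+X*-.0115,O+X*-.0115+Z*.16]).round(0).tolist())
k=max([k for k in range(1,n) if 240<c[k][0]<320],key=lambda k:st[k,4])
for r in range(st[k,1],st[k,1]+st[k,3],max(1,st[k,3]//5)):
  q=np.where(l[r]==k)[0];print(r,q.min(),q.max())
t=snap('top','t13');g=cv2.cvtColor(t['image'],cv2.COLOR_RGB2GRAY);b=cv2.cvtColor(cv2.imread('pics/t1.png'),cv2.COLOR_BGR2GRAY)
d=(cv2.absdiff(g,b)>40).astype(np.uint8);n,l,st,c=cv2.connectedComponentsWithStats(d);print('top changes',st[1:][st[1:,4]>40].tolist())"
```

```text
t 20.05 p [0.5323 0.005  0.3363] F [-0.6  0.3  0.5] M [ 0.03  0.01 -0.02] w 0.085 ff 0.0 q [ 0.22  0.17 -0.33  1.74  0.06  1.21 -1.65]
[  73   26   66   64 3540] [106.  58.]
[272 107  20  61 997] [281. 140.]
[[261.0, 108.0], [302.0, 108.0], [262.0, 146.0], [301.0, 146.0], [250.0, 167.0], [314.0, 167.0], [253.0, 219.0], [310.0, 219.0]]
tape pred [[281.0, 108.0], [282.0, 167.0]]
107 280 287
119 275 288
131 274 289
143 273 289
155 273 290
167 272 291
top changes [[171, 115, 347, 305, 40833], [184, 158, 12, 11, 104], [390, 196, 28, 70, 1264], [416, 200, 15, 69, 470], [225, 229, 14, 10, 42], [145, 231, 33, 26, 682], [189, 246, 15, 20, 117], [198, 404, 7, 16, 64], [267, 412, 35, 8, 141]]
```

The carton's tape runs rows 107–167, exactly as predicted for it standing square on the seat. The coupling shows in the tray and the arm is clear. Handing in.

```bash
python3 -c "
from station import arm
print(arm.finish_job())"
```

```text
the job is handed in; nothing more can be done
None
```

The coupling is in the grey tray and the carton stood square on the sloped seat, heavy end down (it was the end away from the robot), at the last camera check; I handed the job in at about 20 s, and landing the carton briefly put 71 N on the wrist (limit 120 N).

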